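# Slide the brush tray out over the counter edge

## Robot

A 6-joint arm with a two-finger parallel gripper is mounted at the origin on the work surface. World frame = base frame: x ahead of the robot, y to its left, z up, the work surface at z = 0. Lengths are in m, angles in rad, forces in N, time in s.
With the tool pointing down it reaches from about 0.375 to 0.975 m from the base axis. Payload 3.8 kg.
Tool frame: the origin (TCP) lies midway between the tips of the shut fingers; the grasp point (between the pads) lies 19 mm behind it; z points along the fingers, y is the direction in which the jaws open and shut (so a half turn about z gives the same grasp; the last joint's range is limited). The gripper opens to 85 mm and grips with 20 to 120 N. Pads are 22 mm wide; open, the fingers measure 114 mm over their backs; the gripper's body (76 mm by 85 mm) begins 54 mm behind the grasp point. The pads swing forward as they close: fully open they stand 13 mm farther back than shut.
Start: joints at [1.281, 0.264, 1.604, -0, 1.274, -0.037], TCP at [0.169, 0.654, 0.231] pointing down, gripper open.
Joint ranges: [-2.63, 2.63], [-0.94, 2.18], [0.31, 2.57], [-1.31, 4.45], [0, 2.66], [-2.55, 2.55]. Speed limits (rad/s): [2.57, 2.57, 3.14, 3.14, 3.14, 3.14].

## Interface

Orientations are given as a rotation vector (axis times angle).
In Python, from workcell import bot gives the robot as it stands.
- The arm moves only by the tool drive_tool, never from a script. Its argument "deltas" is a list of rows, each an object with "hand": the opening, from 0 (shut) to 1 (fully open); "offset": the shift along the world's x, y, z in cm, a list of three; "angular": the turn, a rotation vector about the world's x, y, z in degrees, a list of three. A call has 1 to 8 rows; each row is the pose to reach, as a shift and turn from the pose commanded when the call began; what a row does not reach only later rows make up. A row lasts 1/8 s, in which the tool goes at most 62.5 mm and 10.7 degrees, less where a joint would pass 70% of its speed; a pose out of reach is approached as far as the arm can. A call with a gripper value outside its range is refused whole. The fingers move at their own pace and stop on an object; "force" is the grip in N (left out, the last holds). Time passes only in rows, so rows that repeat a pose let the fingers close. It gives the time, the measured TCP pose, the force and the opening at its end, in the units of the state.
- bot.read_state(): the state, without advancing time (a new reading comes with each control period).
- bot.read_camera(name): name is "scene" or "side" or "wrist"; returns a dict with "frame" (400x640x3 uint8, blue, green, red), "mtx" (3x3 intrinsics, pixels), "R" (3x3) and "t" (3): a world point X has camera coordinates R X + t. Camera axes: x right, y down, z forward; pixel columns grow to the right and rows downward; lengths in m; the calibration is good to about 2 mm. A picture is of the moment at which its call begins. There is no depth.
- bot.finish_job(): hands the job in, once; it reports no verdict.
The state is a dict: "time": time; "q": joint angles; "joint_vel": joint speeds; "joint_torque": joint torques, N m; "tool_pos": TCP position; "tcp_rot": TCP orientation; "wrist_force": force on the tool from outside, world axes, zero at the start; "torque": the same for the moment, N m; "width": opening from 0.0 (shut) to 1.0 (fully open).
Only numpy, scipy, OpenCV 4.12 (cv2) and the standard library are available. Lean on these libraries where they do the work, as an engineer would, in place of code of your own. Each camera call takes 0.05 s, during which the arm holds its last target. There are 200 camera calls.

## Task

Push the grey bellows cap aside along the counter so that it is out of the tray's way, and slide the flat ceramic tray, with the brush lying on it, to the counter's front edge (the long edge farthest from the robot) until it sticks out over the edge by 40 mm and lies square to it, so that a hand can get underneath. Only push with the fingers: nothing is lifted or tipped, the cap stays standing with its whole foot on the counter and clear of the tray, the brush stays on the tray, and the grinder, the tumbler and the funnel are not disturbed.

Things in the scene. Friction and masses are not known exactly. Their poses are not given: they have to be found in the camera images.
- counter: fixed stainless steel prep counter, flat top 480 mm deep and 1300 mm long, 40 mm thick at the edge, top at height 0. Origin: the middle of its front edge (the straight long edge farthest from the robot) at top level. Its x axis is level and points straight out past that edge, away from the robot; its y axis runs along the edge; z up. Beyond the edge (x above 0) there is nothing down to the floor. It may stand a few cm and degrees off
- tray: loose flat white ceramic tray with rounded corners, 120 mm (its x) by 170 mm (its y), floor 6 mm thick, rolled rim 13 mm high all round, about 0.3 kg; slides under a push of a few N. It lies on the counter, one long side roughly facing the front edge (turned up to 15 degrees), some 120 mm short of the edge. Origin: centre of its underside; x points towards the front edge, z up
- tray_front (a point): the middle of the underside of the tray's front long side, 60 mm along the tray's x from its origin; its distance past the counter's edge is the overhang
- brush: loose brush with turned wooden handle, 130 mm long, 16 to 20 mm wide, 16 mm high, about 30 g, lying in the middle of the tray roughly along the tray's long side. Origin: middle of its length at its underside; y along the brush towards the bristles, z up
- cap: loose round grey silicone bellows cap with ribs, 60 mm across, 64 mm high, about 90 g, standing on the counter between the tray and the front edge, in the tray's way. There is free counter on both sides of it along the edge. Origin: centre of its foot, z up
- tumbler: loose glass tumbler, 74 mm across the rim, 92 mm high, bystander, standing to the left or right of the tray (the funnel on the other side). Origin: centre of its foot
- funnel: loose steel dosing funnel, an open ring 80 mm across its upper rim, 34 mm high, bystander, standing to the left or right of the tray (the tumbler on the other side). Origin: centre of its foot
- grinder: fixed compact coffee grinder on the left part of the counter as the robot sees it (positive y), 185 mm (its x) by 115 mm (its y), 334 mm high, bystander, standing to the left or right of the tray (the tumbler on the other side). Origin: centre of its foot; x points to its front with the spout
Things that resemble listed ones, but are neither listed nor needed, are in the scene too. What is shaped like the cap but pink is not meant. Of the things shaped like the brush, the wooden one is meant.

How it is judged:
At the end, for the whole second after the job is handed in: The tray lies flat and at rest on the counter with the middle of its front side 30 to 50 mm past the front edge and turned less than 0.10 rad from square to it; the cap stands upright and at rest with its whole foot on the counter, not touching the tray; the brush lies on the tray (x of tray_front in the frame of counter between 0.03 and 0.05 m and angle between the x axis of tray and the x axis of counter, either way round below 0.1 rad and angle between tray's own z axis and vertical below 0.03 rad and z of tray in the frame of counter between -0.003 and 0.004 m and linear speed of each of tray, cap below 0.01 m/s and angle between cap's own z axis and vertical below 0.06 rad and z of cap in the frame of counter between -0.003 and 0.004 m and x of cap in the frame of counter between -0.45 and -0.029 m and contact force between cap and tray below 0.02 N and x of brush in the frame of tray between -0.055 and 0.055 m and y of brush in the frame of tray between -0.05 and 0.05 m and z of brush in the frame of tray between 0.003 and 0.015 m).
It fails at once if the tray is lifted, tipped or falls off the counter (height (world z) of tray above 0.008 m or height (world z) of tray below -0.01 m or angle between tray's own z axis and vertical above 0.12 rad).
It fails at once if the bellows cap is lifted, tipped or falls off the counter (height (world z) of cap above 0.01 m or height (world z) of cap below -0.01 m or angle between cap's own z axis and vertical above 0.35 rad).
It fails at once if the brush is lifted or leaves the tray (height (world z) of brush above 0.025 m or height (world z) of brush below -0.005 m).
It fails at once if the tumbler, the funnel or the grinder is disturbed (distance of any of tumbler, funnel from where it was at the start of the episode above 0.015 m or angle between any of tumbler, funnel's own z axis and vertical above 0.3 rad or contact force between grinder and anything else above 3 N).
It also fails if it takes over 64 s, if anything falls off the work surface, if the arm or the gripper's body presses on something with over 40 N, if the wrist force passes 120 N, or if a joint passes its speed limit or range.

## Working session

There is one attempt and no reset: what is moved stays moved. The work goes in short steps, Python scripts to look and compute and a tool call to move; the robot and the scene stay as the last step left them, time stands still between calls to the robot, and variables do not carry over. Pictures are saved under pics/ and viewed, about 8 in all and at most 12, crops included, and the job is handed in when it is done.

Besides the shell and the picture viewer there is one more tool, called after "Request:" by a JSON object that holds its "api" and its "payload". drive_tool: Moves the arm, as the interface text tells. Its arguments: {"type":"object","properties":{"deltas":{"type":"array"},"force":{"type":"number"}},"required":["deltas"]}

```bash
mkdir -p pics; cat > h.py <<'E'
import numpy as np, cv2
from workcell import bot
def cam(n,save=None):
    c=bot.read_camera(n)
    if save: cv2.imwrite('pics/'+save,c['frame'])
    return c
def ray(c,px,z=0.0):
    px=np.atleast_2d(np.float64(px)); d=np.c_[px,np.ones(len(px))]@np.linalg.inv(c['mtx']).T@c['R']
    o=-c['R'].T@c['t']; s=(z-o[2])/d[:,2]; return o+d*s[:,None]
def proj(c,X):
    p=(np.atleast_2d(X)@c['R'].T+c['t'])@c['mtx'].T; return p[:,:2]/p[:,2:]
E
python3 - <<'E'
from h import *
for n in ('scene','side','wrist'):
    c=cam(n,n+'0.png'); print(n,-c['R'].T@c['t'],c['R'][2])
s=bot.read_state(); print(s['time'],s['tool_pos'],s['tcp_rot'],s['wrist_force'])
a=[cv2.imread('pics/%s0.png'%n) for n in('scene','side')]
cv2.imwrite('pics/w.png',a[0])
E
```

```text
scene [ 1.23610322 -0.08532008  0.60850275] [-0.7869678   0.1318643  -0.60273833]
side [-0.01351559 -0.70791578  1.17670196] [ 0.36662316  0.50956138 -0.77841804]
wrist [0.0930344  0.67319404 0.37319952] [ 0.29731828 -0.07867808 -0.95153119]
0.15 [0.16865103 0.6529928  0.23023948] [-3.95963297e-01 -3.11625891e+00  2.75546595e-03] [-0.13765442  0.15392222 -0.35385707]
```

View pics/scene0.png

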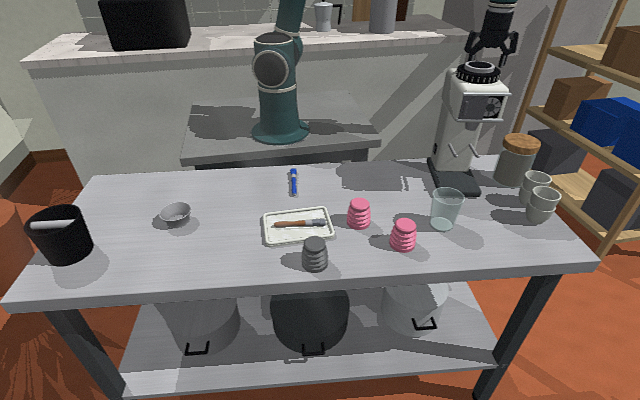

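View pics/side0.png

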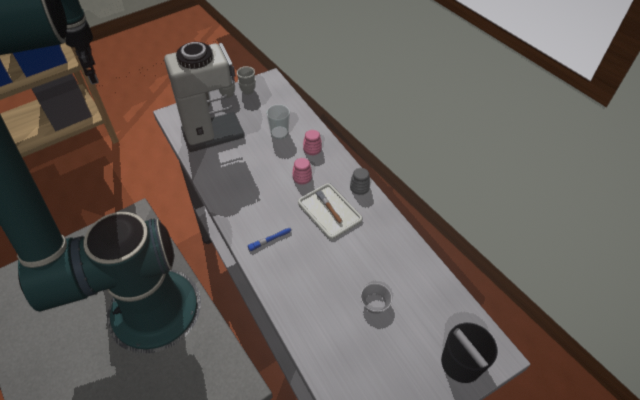

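Scene view: the grey cap is at (315,253), and the tray with the wooden brush at (298,226). Two pink decoys stand at (358,213) and (403,235), with a blue decoy brush at (293,182). The tumbler is at (446,210) and the funnel at (176,215). Next I measure them.

```bash
cat > meas.py <<'E'
from h import *
def big(m,c=None):
    cs,_=cv2.findContours(m,cv2.RETR_EXTERNAL,cv2.CHAIN_APPROX_NONE); return max(cs,key=cv2.contourArea)[:,0,:]
def edge_side(c):
    g=cv2.GaussianBlur(c['frame'],(3,3),0).astype(int); pts=[]
    e=cv2.Canny(c['frame'],40,120)
    y,x=np.nonzero(e); d=abs((x-278)*292-(y-70)*249)/np.hypot(292,249)
    k=(d<8)&(y>85)&(y<330); P=np.c_[x,y][k].astype(np.float32)
    for _ in range(8):
        vx,vy,x0,y0=cv2.fitLine(P,cv2.DIST_HUBER,0,.01,.01).ravel()
        r=abs((P[:,0]-x0)*vy-(P[:,1]-y0)*vx); P=P[r<max(1,np.percentile(r,85))]
    return np.array([[x0-100*vx,y0-100*vy],[x0+100*vx,y0+100*vy]]),len(P),P
def tray(c,box):
    x0,y0,x1,y1=box; f=c['frame'][y0:y1,x0:x1].astype(int)
    b=f.min(2); sat=f.max(2)-b
    m=((f[:,:,2]-f[:,:,0]>6)&(b>100)|(b>185)).astype(np.uint8)*255
    m=cv2.morphologyEx(m,cv2.MORPH_CLOSE,np.ones((3,3)))
    return big(m)+[x0,y0],m
E
python3 - <<'E'
from meas import *
def rs(i,b,k): return cv2.resize(i[b[1]:b[3],b[0]:b[2]],None,fx=k,fy=k,interpolation=cv2.INTER_CUBIC)
s=cam('scene');d=cam('side')
for c,b in((s,(255,200,340,255)),(d,(290,178,368,242))):
    ct,m=tray(c,b); w=ray(c,ct,.013); r=cv2.minAreaRect((w[:,:2]*1000).astype(np.float32)); print('tray',r,cv2.contourArea(ct))
L,n,P=edge_side(d); print(L,n,ray(d,L,0))
for c in(s,d):print('samples',[c['frame'][y,x].tolist() for x,y in (((290,215),(270,232),(250,250),(315,253),(315,285),(315,300),(315,277)) if c is s else((320,215),(335,225),(300,250),(360,182),(400,230),(430,230)))])
print(s['frame'][270:300:1,200].max(1))
p=rs(s['frame'],(245,180,445,280),4)
q=rs(d['frame'],(240,100,440,325),2.6)[:600]
cv2.imwrite('pics/a.png',p);cv2.imwrite('pics/b.png',q)
E
```

```text
tray ((550.91748046875, -6.47064208984375), (176.50022888183594, 126.3359375), 89.27510833740234) 1965.5
tray ((541.2603759765625, -20.397613525390625), (113.98274230957031, 151.14340209960938), 0.0951574444770813) 1139.5
[[331.4336  132.33743]
 [461.8579  283.9603 ]] 443 [[ 0.74407841  0.24349994  0.        ]
 [ 0.68225157 -0.4061835   0.        ]]
samples [[218, 222, 221], [215, 222, 220], [179, 176, 176], [48, 47, 47], [102, 100, 98], [50, 51, 48], [177, 173, 175]]
samples [[184, 190, 191], [188, 189, 190], [149, 146, 148], [69, 68, 68], [151, 148, 150], [44, 56, 90]]
[183 180 178 183 180 183 180 178 185 178 178 185 181 181 180 177 178 186
 175 104  98  98  98  97  97 100  97  98  96  97]
```

View pics/a.png

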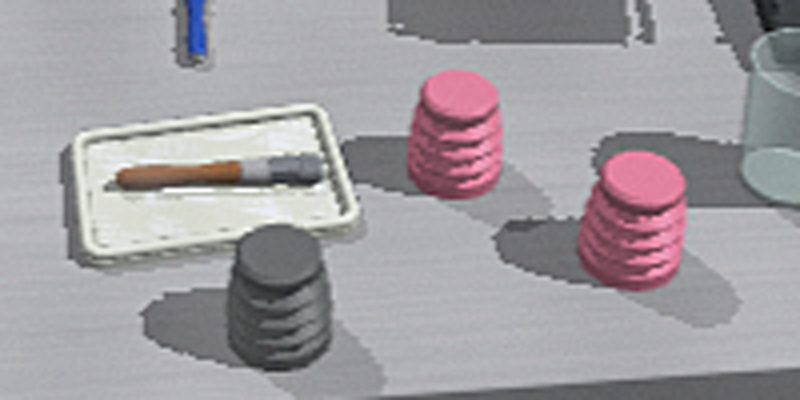

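View pics/b.png

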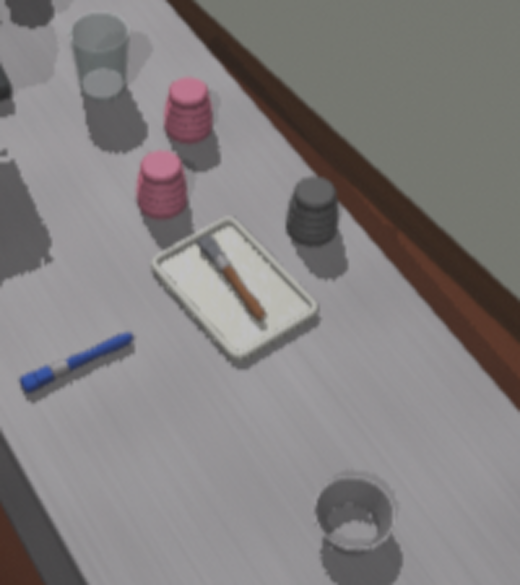

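The crop confirms the choice: the only grey bellows cap is at scene (315,253), both pink ones are decoys, and the brush with the brown wooden handle lies on the tray.

```bash
python3 - <<'E'
from meas import *
s=cam('scene');d=cam('side')
# edge from scene
f=s['frame'].max(2).astype(int); P=[]
for x in range(60,560,4):
    y0=int(np.interp(x,[0,640],[305,258]))
    col=f[y0-25:y0+25,x]; df=col[2:]-col[:-2]; i=df.argmin()
    if df[i]<-40: P.append((x,y0-25+i+1))
P=np.float32(P)
for _ in range(5):
    vx,vy,a,b=cv2.fitLine(P,cv2.DIST_HUBER,0,.01,.01).ravel(); r=abs((P[:,0]-a)*vy-(P[:,1]-b)*vx); P=P[r<1.2]
L=np.array([[a-200*vx,b-200*vy],[a+200*vx,b+200*vy]]); W=ray(s,L); print('edge scene',W[:,:2],len(P))
# edge side: grey->brown saturation
f=d['frame'].astype(int); Q=[]
for y in range(120,330,3):
    x0=int(np.interp(y,[70,362],[278,527])); row=f[y,x0-30:x0+30]; sat=row.max(1)-row.min(1)
    i=np.nonzero(sat>18)[0]
    if len(i): Q.append((x0-30+i[0],y))
Q=np.float32(Q)
for _ in range(6):
    vx,vy,a,b=cv2.fitLine(Q,cv2.DIST_HUBER,0,.01,.01).ravel(); r=abs((Q[:,0]-a)*vy-(Q[:,1]-b)*vx); Q=Q[r<1.5]
L=np.array([[a-100*vx,b-100*vy],[a+100*vx,b+100*vy]]); W2=ray(d,L); print('edge side',W2[:,:2],len(Q))
for W in(W,W2): t=W[1]-W[0]; print('slope dx/dy',t[0]/t[1],'x at y=0',W[0,0]-W[0,1]*t[0]/t[1])
A=lambda p:np.array(p)/4+[245,180]; B=lambda p:np.array(p)/2.6+[240,100]
ta=ray(s,A([(75,132),(318,102),(358,222),(92,262)]),.01); tb=ray(d,B([(240,360),(153,265),(231,219),(317,307)]),.01)
print(ta[:,:2],tb[:,:2],ta.mean(0),tb.mean(0))
def foot(c,p,r=.03):
    w=ray(c,p)[0]; o=-c['R'].T@c['t']; u=(w-o)[:2]; u/=np.linalg.norm(u); return w[:2]+u*r
for n,pa,pb,r in(('cap',(280,369),(312,244),.03),('pink1',(456,199),(163,216),.03),('pink2',(632,290),(188,141),.03)): print(n,foot(s,A(pa),r),foot(d,B(pb),r))
# heights by triangulating cap top centre & tray front-corner
def tri(p,q):
    M=[];
    for c,u in((s,p),(d,q)): M.append(c['mtx']@np.c_[c['R'],c['t']])
    X=cv2.triangulatePoints(M[0],M[1],np.float64(p).reshape(2,1),np.float64(q).reshape(2,1)); return (X[:3]/X[3]).ravel()
print('captop',tri(A((280,255)),B((316,192))),'tray L,R front corners',tri(A((92,262)),B((317,307))),tri(A((358,222)),B((231,219))))
print('brush ends',tri(A((118,180)),B((262,316))),tri(A((322,170)),B((206,240))))
print('funnel',ray(s,(176,208),.034),ray(d,(376,291),.034),'tumbler foot',ray(s,(447,225)),ray(d,B((102,85))))
E
```

```text
edge scene [[ 0.68353935 -0.43254938]
 [ 0.76606149  0.42037011]] 121
edge side [[ 0.73035766  0.06848588]
 [ 0.67336535 -0.5168676 ]] 57
slope dx/dy 0.09675254786999557 x at y=0 0.7253896094243035
slope dx/dy 0.09736391060664752 x at y=0 0.7236896047361848
[[ 0.48741249 -0.09118903]
 [ 0.48636737  0.07069503]
 [ 0.60606418  0.07100746]
 [ 0.61041275 -0.08953113]] [[ 0.48845264 -0.1006019 ]
 [ 0.48601232  0.05873305]
 [ 0.5977295   0.06196277]
 [ 0.59910519 -0.09387745]] [ 0.5475642  -0.00975442  0.01      ] [ 0.54282491 -0.01844588  0.01      ]
cap [0.67341414 0.01059414] [0.67710269 0.00600907]
pink1 [0.55808592 0.14800275] [0.55778212 0.14328824]
pink2 [0.6553362  0.23101002] [0.65218345 0.22371293]
captop [0.67502347 0.00881772 0.05695816] tray L,R front corners [ 0.60293373 -0.08985165  0.00266759] [0.60144651 0.06895354 0.00299311]
brush ends [ 0.54206797 -0.06863162  0.01107376] [0.55632363 0.05620905 0.00893812]
funnel [[ 0.45440607 -0.31090567  0.034     ]] [[ 0.47210761 -0.30353387  0.034     ]] tumbler foot [[0.61079773 0.36071029 0.        ]] [[0.60256147 0.34239648 0.        ]]
```

```bash
python3 - <<'E'
from meas import *
s=cam('scene');d=cam('side')
print('grinder base scene',ray(s,[(439,194),(480,188),(428,160),(470,158)])[:,:2].round(3).tolist())
print('side',ray(d,[(192,148),(242,134),(175,108),(222,108)])[:,:2].round(3).tolist())
print('hopper top .334',ray(s,[(456,70),(500,70)],.334)[:,:2].round(3).tolist(),ray(d,[(177,55),(213,55)],.334)[:,:2].round(3).tolist())
print('blue',ray(s,[(293,168),(295,196)])[:,:2].round(3).tolist(),ray(d,[(249,246),(291,231)])[:,:2].round(3).tolist())
print(bot.read_state()['time'])
E
```

```text
grinder base scene [[0.484, 0.4], [0.479, 0.527], [0.304, 0.447], [0.319, 0.585]]
side [[0.336, 0.447], [0.499, 0.409], [0.376, 0.653], [0.508, 0.559]]
hopper top .334 [[0.447, 0.389], [0.469, 0.488]] [[0.366, 0.461], [0.446, 0.404]]
blue [[0.268, 0.014], [0.416, 0.0]] [[0.291, 0.018], [0.413, -0.008]]
0.45
```

View pics/wrist0.png

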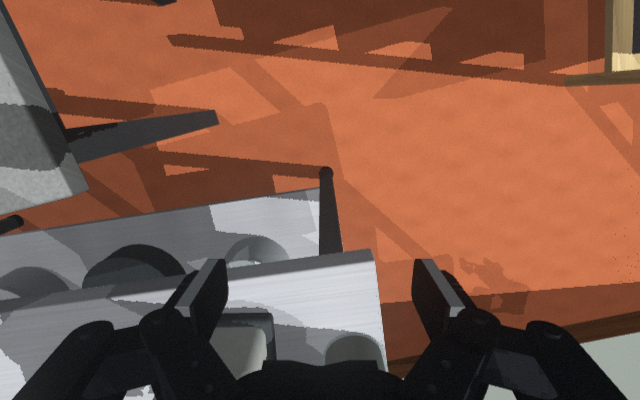

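The wrist view shows only the floor and shelf, with the jaws open. I'm swinging inwards around the grinder at a small radius.

Request:
{"api": "drive_tool", "payload": {"deltas": [{"hand":1,"offset":[-1.5,-6,0],"angular":[0,0,0]},{"hand":0.6,"offset":[-3,-12,0],"angular":[0,0,0]},{"hand":0.4,"offset":[-4.5,-18,0],"angular":[0,0,0]},{"hand":0.4,"offset":[-5.5,-23,0],"angular":[0,0,-5]},{"hand":0.4,"offset":[-1,-25,0],"angular":[0,0,-12]},{"hand":0.4,"offset":[4,-28.5,0],"angular":[0,0,-20]},{"hand":0.4,"offset":[9,-32.5,0],"angular":[0,0,-30]},{"hand":0.4,"offset":[13,-36.5,0],"angular":[0,0,-38]}]}}

```text
time: 1.45
tool_pos: [0.3004, 0.2874, 0.2319]
tcp_rot: [1.395, 2.814, 0.003]
wrist_force: [0.9, 0.5, -0.1]
width: 0.402
```

Request:
{"api": "drive_tool", "payload": {"deltas": [{"hand":0.4,"offset":[4,-4.5,0],"angular":[0,0,-8]},{"hand":0.4,"offset":[8,-9,0],"angular":[0,0,-16]},{"hand":0.4,"offset":[12,-14,0],"angular":[0,0,-26]},{"hand":0.4,"offset":[16,-19,0],"angular":[0,0,-35]},{"hand":0.4,"offset":[20,-24,0],"angular":[0,0,-43]},{"hand":0.4,"offset":[25,-28,0],"angular":[0,0,-43]},{"hand":0.4,"offset":[30,-32,0],"angular":[0,0,-43]},{"hand":0.4,"offset":[35,-37,0],"angular":[0,0,-43]}]}}

```text
time: 2.45
tool_pos: [0.6392, -0.0719, 0.2314]
tcp_rot: [2.325, 2.112, 0.001]
wrist_force: [0.2, 0.9, 1.6]
width: 0.401
```

Request:
{"api": "drive_tool", "payload": {"deltas": [{"hand":0.4,"offset":[1.6,0,-3],"angular":[0,0,0]},{"hand":0.4,"offset":[1.6,0,-7],"angular":[0,0,0]},{"hand":0.4,"offset":[1.6,0,-12],"angular":[0,0,0]},{"hand":0.4,"offset":[1.6,0,-12],"angular":[0,0,0]}]}}

```text
time: 2.95
tool_pos: [0.6492, -0.0699, 0.106]
tcp_rot: [-2.319, -2.107, 0.011]
wrist_force: [-0.1, 0.0, 0.7]
width: 0.397
```

```bash
python3 - <<'E'
from h import *
s=bot.read_state(); print(s['q'],s['tool_pos'])
a=cam('scene');d=cam('wrist')
A=a['frame'][120:320,200:500]; B=d['frame']
cv2.imwrite('pics/c.png',np.hstack([cv2.resize(A,None,fx=1.5,fy=1.5),cv2.resize(B,(350,219))[:,:][0:219].copy() if 0 else cv2.copyMakeBorder(cv2.resize(B,(350,219)),0,81,0,0,0)]))
E
```

```text
[-1.45408215e-01  3.29501937e-01  1.76143810e+00 -2.95475762e-05
  1.06149096e+00 -4.95669857e-02] [ 0.64924375 -0.0699199   0.10595768]
```

View pics/c.png

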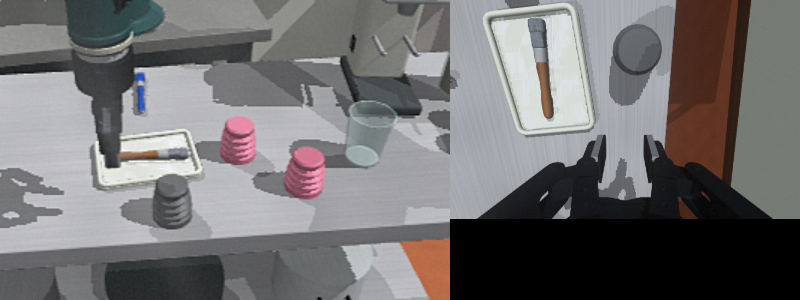

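The view shows the jaws behind the cap, which sits about 14 mm further out. I'll hold one row to see how far the arm lags the command, then correct.

Request:
{"api": "drive_tool", "payload": {"deltas": [{"hand":0.4,"offset":[0,0,0],"angular":[0,0,0]},{"hand":0.4,"offset":[0,0,0],"angular":[0,0,0]}]}}

```text
time: 3.3
tool_pos: [0.6554, -0.0706, 0.1142]
tcp_rot: [2.322, 2.11, 0.005]
wrist_force: [0.3, -0.4, 0.1]
width: 0.401
```

Request:
{"api": "drive_tool", "payload": {"deltas": [{"hand":0.4,"offset":[1.2,0,-3],"angular":[0,0,0]},{"hand":0.4,"offset":[1.2,0,-6],"angular":[0,0,0]},{"hand":0.4,"offset":[1.2,0,-9],"angular":[0,0,0]},{"hand":0.4,"offset":[1.2,0,-10.5],"angular":[0,0,0]},{"hand":0.4,"offset":[1.2,0,-10.8],"angular":[0,0,0]},{"hand":0.4,"offset":[1.2,0,-10.8],"angular":[0,0,0]}]}}

```text
time: 4.05
tool_pos: [0.6666, -0.0706, 0.0045]
tcp_rot: [2.324, 2.112, 0.002]
wrist_force: [0.5, 0.1, -0.1]
width: 0.398
```

```bash
python3 - <<'E'
from h import *
a=cam('scene');d=cam('wrist')
s=bot.read_state(); print(s['tool_pos'],s['wrist_force'])
A=a['frame'][180:300,220:380]; B=d['frame']
cv2.imwrite('pics/d.png',np.hstack([cv2.resize(A,(400,300)),cv2.copyMakeBorder(cv2.resize(B,(400,250)),0,50,0,0,0)]))
E
```

```text
[ 0.66695814 -0.07064155  0.0050003 ] [-0.18589144  0.78478819 -0.48918525]
```

View pics/d.png

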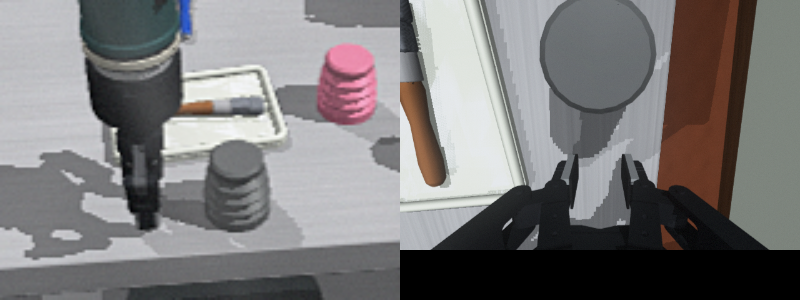

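Request:
{"api": "drive_tool", "payload": {"deltas": [{"hand":0.4,"offset":[0.15,1.5,0],"angular":[0,0,0]},{"hand":0.4,"offset":[0.3,3,0],"angular":[0,0,0]},{"hand":0.4,"offset":[0.4,3.8,0],"angular":[0,0,0]},{"hand":0.4,"offset":[0.45,4.5,0],"angular":[0,0,0]},{"hand":0.4,"offset":[0.5,5.2,0],"angular":[0,0,0]},{"hand":0.4,"offset":[0.6,6,0],"angular":[0,0,0]},{"hand":0.4,"offset":[0.7,6.8,0],"angular":[0,0,0]},{"hand":0.4,"offset":[0.75,7.6,0],"angular":[0,0,0]}]}}

```text
time: 5.15
tool_pos: [0.6732, 0.006, 0.0033]
tcp_rot: [2.325, 2.112, 0.0]
wrist_force: [-0.3, 0.3, 1.1]
width: 0.403
```

```bash
cat > cap.py <<'E'
from h import *
s=bot.read_state(); print(s['time'],s['tool_pos'],s['wrist_force'])
for n in('scene','side'):
    c=cam(n); f=c['frame'].astype(int)
    m=((f.max(2)<(105))&(f.max(2)-f.min(2)<8)).astype(np.uint8)
    # dark grey cap top disc: prototype by Hough-free centroid of components
    k,l,st,ce=cv2.connectedComponentsWithStats(m)
    for i in range(1,k):
        w=ray(c,ce[i],.032)[0]
        if 80<st[i,4]<2500 and .55<w[0]<.8 and -.3<w[1]<.3: print(n,st[i],w.round(3))
E
python3 cap.py
```

```text
5.15 [0.67321209 0.00596241 0.00330082] [-0.29802184  0.28312363  1.09251066]
scene [ 294  199   48   73 1617] [0.62  0.022 0.032]
side [307 151  16  15 123] [0.615 0.152 0.032]
```

Request:
{"api": "drive_tool", "payload": {"deltas": [{"hand":0.4,"offset":[0.1,0.8,0],"angular":[0,0,0]},{"hand":0.4,"offset":[0.15,1.7,0],"angular":[0,0,0]},{"hand":0.4,"offset":[0.25,2.6,0],"angular":[0,0,0]},{"hand":0.4,"offset":[0.35,3.5,0],"angular":[0,0,0]},{"hand":0.4,"offset":[0.45,4.4,0],"angular":[0,0,0]},{"hand":0.4,"offset":[0.5,5.3,0],"angular":[0,0,0]},{"hand":0.4,"offset":[0.6,6.2,0],"angular":[0,0,0]},{"hand":0.4,"offset":[0.7,7.0,0],"angular":[0,0,0]}]}}

```text
time: 6.25
tool_pos: [0.6801, 0.0762, 0.0033]
tcp_rot: [-2.325, -2.113, 0.0]
wrist_force: [0.1, -1.1, -0.7]
width: 0.398
```

```bash
python3 - <<'E'
from h import *
a=cam('scene');d=cam('wrist')
s=bot.read_state(); print(s['tool_pos'],s['wrist_force'])
A=a['frame'][160:310,240:480]; B=d['frame']
cv2.imwrite('pics/e.png',np.hstack([cv2.resize(A,(448,280)),cv2.copyMakeBorder(cv2.resize(B,(350,219)),0,61,0,0,0)]))
cv2.imwrite('pics/e_w.png',B)
E
```

```text
[0.68026161 0.07656546 0.00333544] [-0.39772404  0.20581466 -0.67199891]
```

View pics/e.png

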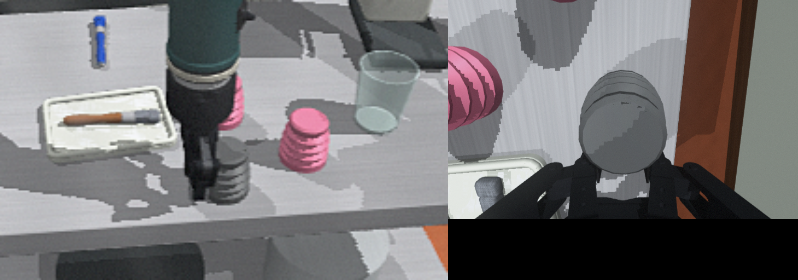

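The cap is still upright and moving with the fingers; in the scene crop it sits about 2 cm past the tray's right side. One more short push, then back off and lift.

Request:
{"api": "drive_tool", "payload": {"deltas": [{"hand":0.4,"offset":[0.05,0.8,0],"angular":[0,0,0]},{"hand":0.4,"offset":[0.15,1.6,0],"angular":[0,0,0]},{"hand":0.4,"offset":[0.15,1.6,0],"angular":[0,0,0]},{"hand":0.4,"offset":[0,-0.5,0],"angular":[0,0,0]},{"hand":0.4,"offset":[-0.2,-2.5,0],"angular":[0,0,0]},{"hand":0.4,"offset":[-0.2,-2.5,5],"angular":[0,0,0]},{"hand":0.4,"offset":[-0.2,-2.5,11],"angular":[0,0,0]}]}}

```text
time: 7.22
tool_pos: [0.676, 0.048, 0.1121]
tcp_rot: [-2.325, -2.108, 0.006]
wrist_force: [0.5, 0.0, 0.3]
width: 0.398
```

Request:
{"api": "drive_tool", "payload": {"deltas": [{"hand":0.8,"offset":[-3,-0.5,0],"angular":[0,0,-10]},{"hand":1,"offset":[-6,-1.5,0],"angular":[0,0,-20]},{"hand":1,"offset":[-9,-2.5,0],"angular":[0,0,-30]},{"hand":1,"offset":[-12,-3.5,0],"angular":[0,0,-40]},{"hand":1,"offset":[-15,-4.5,0],"angular":[0,0,-50]},{"hand":1,"offset":[-18,-5,0],"angular":[0,0,-60]},{"hand":1,"offset":[-21,-5.5,0],"angular":[0,0,-70]},{"hand":1,"offset":[-23,-5.5,0],"angular":[0,0,-80]}]}}

```text
time: 8.22
tool_pos: [0.4461, -0.0061, 0.113]
tcp_rot: [3.139, 0.111, -0.001]
wrist_force: [-0.1, -0.5, -0.9]
width: 1.003
```

Request:
{"api": "drive_tool", "payload": {"deltas": [{"hand":1,"offset":[0,0,0],"angular":[0,0,-10]},{"hand":1,"offset":[0,0,0],"angular":[0,0,-10]}]}}

```text
time: 8.48
tool_pos: [0.4477, -0.0056, 0.1134]
tcp_rot: [3.138, -0.15, 0.001]
wrist_force: [-0.4, -0.5, 0.5]
width: 1.001
```

```bash
python3 - <<'E'
from h import *
a=cam('scene');d=cam('wrist')
s=bot.read_state(); print(s['time'],s['tool_pos'],s['wrist_force'],s['q'])
A=a['frame'][170:310,240:464]; B=d['frame']
cv2.imwrite('pics/f.png',np.hstack([cv2.resize(A,(320,200))[:,:],cv2.resize(B,(480,300))[0:200] if 0 else cv2.resize(B,(320,200))])) 
P=cv2.copyMakeBorder(cv2.resize(A,(320,200)),0,100,0,0,0)
cv2.imwrite('pics/f.png',np.hstack([P,cv2.resize(B,(480,300))]))
E
```

```text
8.575 [ 0.44816868 -0.00524328  0.11346137] [ 0.17071626 -0.04288567  0.53332585] [-6.72195080e-02 -6.21889764e-02  2.19236981e+00 -9.65525716e-05
  1.01091993e+00  1.59740217e+00]
```

View pics/f.png

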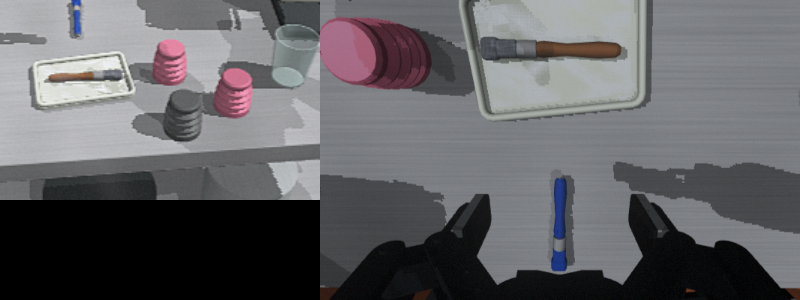

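The cap stands clear in the scene crop at (183,115). The tray's rear side is ahead of the open jaws, and the blue decoy lies between the fingers. I'll measure the tray's rear corners from close by.

```bash
python3 - <<'E'
from h import *
d=cam('wrist');s=cam('scene')
W=lambda p:(np.array(p)-[320,0])/.75
w=ray(d,W([(483,120),(648,106),(472,110),(650,96)]),.008); print('tray rear corners',w[:,:2].round(4).tolist(), 'yaw of rear side',np.arctan2(w[0,0]-w[1,0],w[0,1]-w[1,1]))
print('blue tip',ray(d,W([(560,176),(558,270)]),.005)[:,:2])
p=np.array((183,139))*.7+[240,170]; w=ray(s,p)[0];o=-s['R'].T@s['t'];u=(w-o)[:2];u/=np.linalg.norm(u);print('cap',w[:2]+.03*u)
E
```

```text
tray rear corners [[0.487, 0.0719], [0.4856, -0.0998], [0.4984, 0.0812], [0.4955, -0.1017]] yaw of rear side 0.008389662255697289
blue tip [[ 0.41447587 -0.00235561]
 [ 0.28041479  0.01274414]]
cap [0.68277046 0.13512969]
```

Request:
{"api": "drive_tool", "payload": {"deltas": [{"hand":1,"offset":[0,0,-4],"angular":[0,0,0]},{"hand":1,"offset":[0,0,-8],"angular":[0,0,0]},{"hand":1,"offset":[0,0,-11],"angular":[0,0,0]},{"hand":1,"offset":[0,0,-11.7],"angular":[0,0,0]},{"hand":1,"offset":[0,0,-12.1],"angular":[0,0,0]},{"hand":1,"offset":[0,0,-12.1],"angular":[0,0,0]}]}}

```text
time: 9.43
tool_pos: [0.4492, -0.0045, -0.0068]
tcp_rot: [3.138, -0.15, 0.003]
wrist_force: [0.2, 0.6, -0.0]
width: 1.003
```

Request:
{"api": "drive_tool", "payload": {"deltas": [{"hand":1,"offset":[1,-0.1,0],"angular":[0,0,0]},{"hand":1,"offset":[1.8,-0.15,0],"angular":[0,0,0]},{"hand":1,"offset":[2.2,-0.2,0],"angular":[0,0,0]},{"hand":1,"offset":[2.6,-0.25,0],"angular":[0,0,0]},{"hand":1,"offset":[3.0,-0.3,0],"angular":[0,0,0]},{"hand":1,"offset":[3.4,-0.3,0],"angular":[0,0,0]},{"hand":1,"offset":[3.8,-0.35,0],"angular":[0,0,0]},{"hand":1,"offset":[4.2,-0.4,0],"angular":[0,0,0]}]}}

```text
time: 10.42
tool_pos: [0.4904, -0.0086, -0.0078]
tcp_rot: [3.138, -0.15, 0.0]
wrist_force: [-0.6, -0.2, -1.3]
width: 0.995
```

```bash
python3 - <<'E'
from h import *
a=cam('scene');d=cam('wrist')
s=bot.read_state(); print(s['time'],s['tool_pos'],s['wrist_force'])
A=a['frame'][170:310,240:464]; B=d['frame']
P=cv2.copyMakeBorder(cv2.resize(A,(320,200)),0,100,0,0,0)
cv2.imwrite('pics/g.png',np.hstack([P,cv2.resize(B,(480,300))]))
E
```

```text
10.525 [ 0.49099852 -0.00862638 -0.00760072] [-0.4797682  -0.29201439 -0.35051437]
```

View pics/g.png

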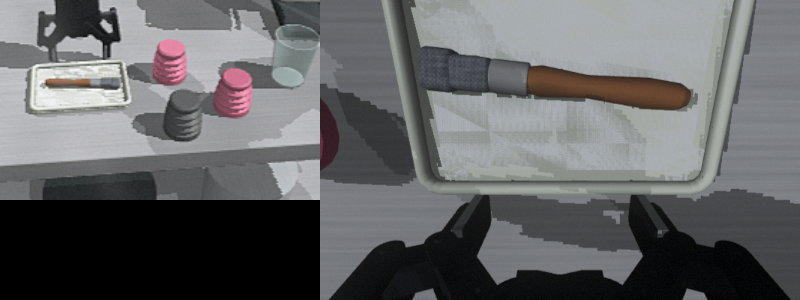

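The tray has turned square to the jaws (its rear rim is level at y≈190) and the brush is still in place. I continue the push.

Request:
{"api": "drive_tool", "payload": {"deltas": [{"hand":1,"offset":[0.5,-0.05,0],"angular":[0,0,0]},{"hand":1,"offset":[1.2,-0.1,0],"angular":[0,0,0]},{"hand":1,"offset":[2,-0.2,0],"angular":[0,0,0]},{"hand":1,"offset":[2.8,-0.25,0],"angular":[0,0,0]},{"hand":1,"offset":[3.6,-0.35,0],"angular":[0,0,0]},{"hand":1,"offset":[4.4,-0.4,0],"angular":[0,0,0]},{"hand":1,"offset":[5.2,-0.5,0],"angular":[0,0,0]},{"hand":1,"offset":[6,-0.6,0],"angular":[0,0,0]}]}}

```text
time: 11.52
tool_pos: [0.5506, -0.0145, -0.0078]
tcp_rot: [-3.138, 0.15, 0.0]
wrist_force: [-1.4, 0.8, -0.8]
width: 1.002
```

Request:
{"api": "drive_tool", "payload": {"deltas": [{"hand":1,"offset":[0.8,-0.1,0],"angular":[0,0,0]},{"hand":1,"offset":[1.6,-0.15,0],"angular":[0,0,0]},{"hand":1,"offset":[2.4,-0.25,0],"angular":[0,0,0]},{"hand":1,"offset":[3.2,-0.3,0],"angular":[0,0,0]},{"hand":1,"offset":[4,-0.4,0],"angular":[0,0,0]},{"hand":1,"offset":[4.8,-0.45,0],"angular":[0,0,0]},{"hand":1,"offset":[5.5,-0.55,0],"angular":[0,0,0]},{"hand":1,"offset":[5.9,-0.6,0],"angular":[0,0,0]}]}}

```text
time: 12.52
tool_pos: [0.6097, -0.0205, -0.0077]
tcp_rot: [3.138, -0.15, 0.0]
wrist_force: [-1.8, -0.3, 1.8]
width: 1.0
```

```bash
python3 - <<'E'
from h import *
a=cam('scene');d=cam('wrist');cam('side','side_h.png')
s=bot.read_state(); print(s['time'],s['tool_pos'],s['wrist_force'])
A=a['frame'][190:310,220:420]
cv2.imwrite('pics/h0.png',a['frame']); cv2.imwrite('pics/hw.png',d['frame'])
P=cv2.resize(A,(800,480),interpolation=cv2.INTER_CUBIC)
cv2.imwrite('pics/h1.png',P)
E
```

```text
12.675 [ 0.60989476 -0.02055674 -0.00747701] [0.24621525 1.33261607 0.32413359]
```

View pics/h1.png

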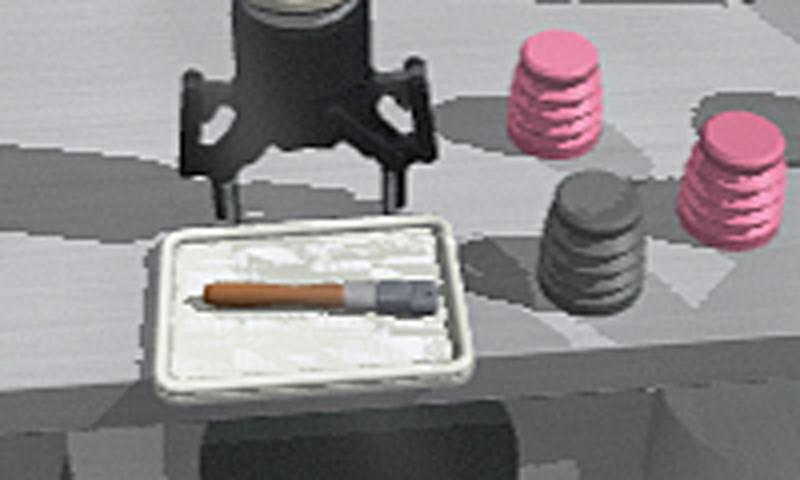

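The tray overhangs slightly with the cap clear on the right; the brush is in place. I'll measure the overhang.

```bash
cat > ov.py <<'E'
from h import *
import sys
n=np.array([.9953,-.0967,0]);e=np.array([.7245,0,0])
def fit(c,P,z):
    P=np.float32(P)
    for _ in range(6):
        vx,vy,a,b=cv2.fitLine(P,cv2.DIST_HUBER,0,.01,.01).ravel(); r=abs((P[:,0]-a)*vy-(P[:,1]-b)*vx); P=P[r<max(.8,np.percentile(r,90))]
    w=ray(c,[(P[:,0].min(),b+(P[:,0].min()-a)*vy/vx),(P[:,0].max(),b+(P[:,0].max()-a)*vy/vx)],z)
    t=w[1]-w[0]; return ((w-e)@n).mean().round(4), 'ang',round(float(np.arctan2(-t[0],t[1])+.0967),3),'y',w[:,1].round(3),len(P)
def run():
    s=bot.read_camera('scene'); d=bot.read_camera('side')
    f=cv2.GaussianBlur(s['frame'],(1,1),0).astype(int); F=[];R=[]
    br=(f.min(2)>100)&(f[:,:,1]-f[:,:,0]>=2)
    m=cv2.morphologyEx((br*255).astype(np.uint8)[205:300,240:345],cv2.MORPH_OPEN,np.ones((2,2)))
    cs,_=cv2.findContours(m,cv2.RETR_EXTERNAL,cv2.CHAIN_APPROX_NONE); ct=max(cs,key=cv2.contourArea)[:,0]+[240,205]
    x0,x1=ct[:,0].min(),ct[:,0].max(); print('bbox',x0,x1,ct[:,1].min(),ct[:,1].max())
    for x in range(x0+10,x1-9):
        y=ct[ct[:,0]==x,1]
        if len(y): F.append((x,y.max()+.5)); R.append((x,y.min()-.5))
    print('front z0/.006/.013',[fit(s,F,z) for z in(.0,.006,.013)]); print('rear .013',fit(s,R,.013))
    g=d['frame'].astype(int); m=((g.min(2)>150)*255).astype(np.uint8)[150:260,300:440]
    cs,_=cv2.findContours(m,cv2.RETR_EXTERNAL,cv2.CHAIN_APPROX_NONE); ct=max(cs,key=cv2.contourArea)[:,0]+[300,150]
    w=ray(d,ct,.012); q=(w-e)@n; print('side n-range',q.min().round(4),q.max().round(4),'u-range',(w[:,1]).min().round(3),w[:,1].max().round(3))
run()
E
python3 ov.py
```

```text
bbox 259 339 245 292
front z0/.006/.013 [(np.float64(0.0227), 'ang', 0.001, 'y', array([-0.098,  0.027]), 61), (np.float64(0.0276), 'ang', 0.001, 'y', array([-0.098,  0.026]), 61), (np.float64(0.0333), 'ang', 0.001, 'y', array([-0.098,  0.025]), 61)]
rear .013 (np.float64(-0.0939), 'ang', -0.003, 'y', array([-0.088,  0.051]), 61)
side n-range -0.3353 -0.0564 u-range -0.193 0.185
```

Estimates of the overhang: scene front about 0.022, rear plus 120 mm about 0.023, fingers about 0.019, angle about 0. I push 19 mm more.

Request:
{"api": "drive_tool", "payload": {"deltas": [{"hand":1,"offset":[0.4,-0.05,0],"angular":[0,0,0]},{"hand":1,"offset":[0.8,-0.1,0],"angular":[0,0,0]},{"hand":1,"offset":[1.2,-0.1,0],"angular":[0,0,0]},{"hand":1,"offset":[1.5,-0.15,0],"angular":[0,0,0]},{"hand":1,"offset":[1.8,-0.2,0],"angular":[0,0,0]},{"hand":1,"offset":[1.9,-0.2,0],"angular":[0,0,0]},{"hand":1,"offset":[1.9,-0.2,0],"angular":[0,0,0]}]}}

```text
time: 13.65
tool_pos: [0.6284, -0.0225, -0.0077]
tcp_rot: [3.138, -0.15, 0.001]
wrist_force: [-2.7, 0.2, 1.3]
width: 1.0
```

```bash
python3 ov.py | grep -v side; python3 - <<'E'
from h import *
s=bot.read_state(); print(s['time'],s['tool_pos'])
E
```

```text
bbox 258 340 250 299
front z0/.006/.013 [(np.float64(0.0404), 'ang', -0.0, 'y', array([-0.101,  0.025]), 63), (np.float64(0.0451), 'ang', -0.0, 'y', array([-0.101,  0.024]), 63), (np.float64(0.0506), 'ang', -0.0, 'y', array([-0.101,  0.023]), 63)]
rear .013 (np.float64(-0.0764), 'ang', 0.002, 'y', array([-0.091,  0.05 ]), 63)
13.75 [ 0.62837678 -0.02251126 -0.00769671]
```

All three estimates now put it at 0.038–0.041 m. I back off, lift and check.

Request:
{"api": "drive_tool", "payload": {"deltas": [{"hand":1,"offset":[-0.5,0.05,0],"angular":[0,0,0]},{"hand":1,"offset":[-2.5,0.25,0],"angular":[0,0,0]},{"hand":1,"offset":[-4.5,0.45,2],"angular":[0,0,0]},{"hand":1,"offset":[-6,0.6,7],"angular":[0,0,0]},{"hand":1,"offset":[-8,0.6,12],"angular":[0,0,0]},{"hand":1,"offset":[-10,0.6,16],"angular":[0,0,0]},{"hand":1,"offset":[-10,0.6,16],"angular":[0,0,0]}]}}

```text
time: 14.62
tool_pos: [0.5303, -0.0167, 0.1567]
tcp_rot: [3.138, -0.15, 0.014]
wrist_force: [0.5, 0.1, -0.4]
width: 1.003
```

```bash
sed -i 's/205:300,240:345/205:310,240:345/' ov.py; python3 ov.py | grep -v side; python3 - <<'E'
from h import *
a=cam('scene'); print(bot.read_state()['time'])
cv2.imwrite('pics/i.png',cv2.resize(a['frame'][160:320,160:480],(800,400),interpolation=cv2.INTER_CUBIC))
E
```

```text
bbox 259 340 250 299
front z0/.006/.013 [(np.float64(0.0404), 'ang', 0.002, 'y', array([-0.099,  0.025]), 62), (np.float64(0.0451), 'ang', 0.002, 'y', array([-0.099,  0.024]), 62), (np.float64(0.0506), 'ang', 0.002, 'y', array([-0.099,  0.023]), 62)]
rear .013 (np.float64(-0.0762), 'ang', 0.001, 'y', array([-0.089,  0.05 ]), 62)
14.775
```

View pics/i.png

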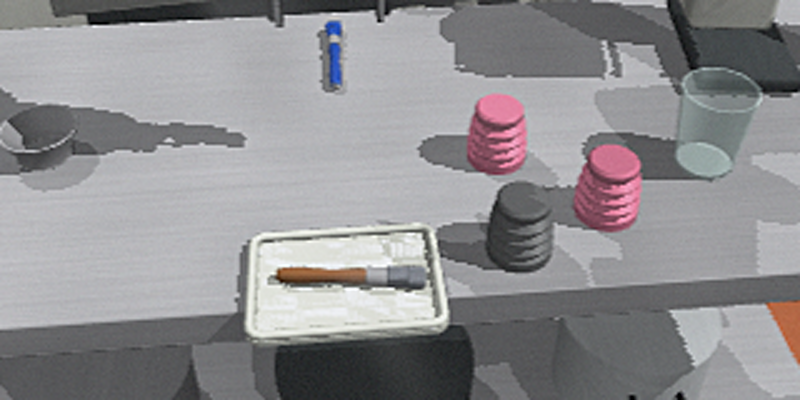

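The tray overhangs squarely with the brush on it at (350,277). The cap stands upright and clear at (520,225), and the tumbler and funnel have not moved. I'm handing in.

```bash
python3 -c "
from workcell import bot
print(bot.finish_job())"
```

```text
the job is handed in; nothing more can be done
None
```

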